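# Find the full stock box by feel and draw it up to the fence

## Robot

A 6-joint arm with a two-finger parallel gripper is mounted at the origin on a cart in front of the work surface, level with it; the furniture and walls round the work are solid. World frame = base frame: x ahead of the robot, y to its left, z up, the work surface at z = 0. Lengths are in m, angles in rad, forces in N, time in s.
With the tool pointing down it reaches from about 0.25 to 0.775 m from the base axis. Payload 4 kg.
Tool frame: the origin (TCP) lies midway between the tips of the shut fingers; the grasp point (between the pads) lies 19 mm behind it; z points along the fingers, y is the direction in which the jaws open and shut (so a half turn about z gives the same grasp; the last joint's range is limited). The gripper opens to 94 mm and grips with 3 to 60 N. Pads are 16 mm wide; open, the fingers measure 119 mm over their backs; the gripper's body (75 mm by 177 mm) begins 78 mm behind the grasp point.
Start: joints at [1.045, 0.087, 1.371, -0, 1.684, -0.103], TCP at [0.226, 0.502, 0.181] pointing down, gripper open.
Joint ranges: [-3.1, 3.1], [-0.76, 2.03], [0.27, 2.55], [-1.08, 4.22], [0.17, 2.65], [-2.57, 2.57]. Speed limits (rad/s): [2.79, 2.79, 3.14, 3.14, 3.14, 3.14].

## Interface

Orientations are given as [roll, pitch, yaw] about the fixed x, y, z axes, in that order (R = Rz(yaw) Ry(pitch) Rx(roll)).
In Python, from bench import robot, cams gives the robot as it stands.
- The arm moves only by the tool step_arm, never from a script. Its argument "plan" is a list that holds one entry, the list of rows, each a list of 5 numbers: the shift along the world's x, y, z in mm, then the turn about the world's z in rad, then the opening in per cent of the stroke, from 0 (shut) to 100 (fully open). In form: [[[tx, ty, tz, turn, fingers], ...]]. A call has 1 to 8 rows; each row is the pose to reach, as a shift and turn from the pose commanded when the call began; what a row does not reach only later rows make up. A row lasts 1/12 s, in which the tool goes at most 41.7 mm and 7.16 degrees, less where a joint would pass 70% of its speed; a pose out of reach is approached as far as the arm can. A call with a gripper value outside its range is refused whole. The fingers move at their own pace and stop on an object; the grip force is fixed at half the most. Time passes only in rows, so rows that repeat a pose let the fingers close. It gives the time, the measured TCP pose, the force and the opening at its end, in the units of the state.
- robot.get_obs(): the state, without advancing time (a new reading comes with each control period).
- cams.snapshot(name): name is "scene" or "top" or "wrist"; returns a dict with "frame" (384x512x3 uint8, red, green, blue), "camera_matrix" (3x3 intrinsics, pixels), "k1" (the pictures are not rectified: a ray, as slopes to the right and down, at radius r is drawn at 1 + k1 r^2 times it, then the intrinsics apply), "origin" and "attitude" of the camera in the world; the wrist camera has in their place "T_tool_cam" (4x4, takes a point from camera to tool coordinates, whose origin is the TCP and whose axes are the flange's). Camera axes: x right, y down, z forward; pixel columns grow to the right and rows downward; lengths in m; the calibration is good to about 2 mm. A picture is of the moment at which its call begins: read the wrist's pose just before it. There is no depth.
- robot.close_job(): hands the job in, once; it reports no verdict.
The state is a dict: "time": time; "joint_positions": joint angles; "qvel": joint speeds; "joint_torque": joint torques, N m; "tool_pos": TCP position; "ee_rot": TCP orientation; "wrist_force": force on the tool from outside, world axes, zero at the start; "wrist_torque": the same for the moment, N m; "width": finger opening in m.
Only numpy, scipy, OpenCV 4.12 (cv2) and the standard library are available. Lean on these libraries where they do the work, as an engineer would, in place of code of your own. Each camera call takes 0.05 s, during which the arm holds its last target. There are 200 camera calls.

## Task

One of the three identical blue stock boxes is full of weights, the other two are practically empty. Lift one end of the boxes just slightly by a handle, the other end staying on the bench, to feel which is the full one; then slide that one over the bench and set it gently, flat and flush along its long side, against the face of the aluminium fence on the side away from the robot, standing fully alongside the bar. Never lift a box clear of the bench or tip it steeply, leave the two empty boxes where they stand, disturb nothing else, and let go.

Things in the scene. Friction and masses are not known exactly. Their poses are not given: they have to be found in the camera images.
- fence: aluminium fence bar screwed flat to the bench at the robot's side of the work, 20 (x) x 260 (y) x 30 (z) mm. Origin: centre of its underside; its y axis runs along the bar, its x axis points away from the robot: the stop face is its +x long side, 10 mm from the origin. It does not give.
- toggle_fixture: obstacle fixed to the bench left of the work: hardwood block 90 (x) x 150 (y) x 32 (z) mm with a clamp on it, whose red lever reaches 92 mm from the origin in the -y direction and up to 116 mm high. Origin on the bench; the block runs from y = -57 to +93 mm. Leave it alone
- box_a: one of three blue metal stock boxes, alike, 60 (x) x 110 (y) x 55 (z) mm, closed, a bow handle over each end; slides on the bench (friction 0.4 to 0.7). Origin: centre of the underside; y along its length, z up. An empty one weighs about 0.25 kg, the full one 0.8 to 0.95 kg, contents in the middle (raising an end slowly by its bar takes 4.5 to 8 N, empty under 2.6 N)
- box_a_bar_p (a point): centre of the handle bar at the +y end of box_a: a round steel bar 10 mm thick along the box's x axis, 42 mm between its posts, 38 mm from the middle of the box, 80 mm above its underside, with 20 mm free between bar and lid
- box_a_bar_n (a point): centre of the handle bar at the -y end of box_a: a round steel bar 10 mm thick along the box's x axis, 42 mm between its posts, 38 mm from the middle of the box, 80 mm above its underside, with 20 mm free between bar and lid
- box_b: one of three blue metal stock boxes, alike, 60 (x) x 110 (y) x 55 (z) mm, closed, a bow handle over each end; slides on the bench (friction 0.4 to 0.7). Origin: centre of the underside; y along its length, z up. An empty one weighs about 0.25 kg, the full one 0.8 to 0.95 kg, contents in the middle (raising an end slowly by its bar takes 4.5 to 8 N, empty under 2.6 N)
- box_b_bar_p (a point): centre of the handle bar at the +y end of box_b: a round steel bar 10 mm thick along the box's x axis, 42 mm between its posts, 38 mm from the middle of the box, 80 mm above its underside, with 20 mm free between bar and lid
- box_b_bar_n (a point): centre of the handle bar at the -y end of box_b: a round steel bar 10 mm thick along the box's x axis, 42 mm between its posts, 38 mm from the middle of the box, 80 mm above its underside, with 20 mm free between bar and lid
- box_c: one of three blue metal stock boxes, alike, 60 (x) x 110 (y) x 55 (z) mm, closed, a bow handle over each end; slides on the bench (friction 0.4 to 0.7). Origin: centre of the underside; y along its length, z up. An empty one weighs about 0.25 kg, the full one 0.8 to 0.95 kg, contents in the middle (raising an end slowly by its bar takes 4.5 to 8 N, empty under 2.6 N)
- box_c_bar_p (a point): centre of the handle bar at the +y end of box_c: a round steel bar 10 mm thick along the box's x axis, 42 mm between its posts, 38 mm from the middle of the box, 80 mm above its underside, with 20 mm free between bar and lid
- box_c_bar_n (a point): centre of the handle bar at the -y end of box_c: a round steel bar 10 mm thick along the box's x axis, 42 mm between its posts, 38 mm from the middle of the box, 80 mm above its underside, with 20 mm free between bar and lid
- polish_tin: bystander: tin of metal polish standing upright, 52 mm across, 100 mm high, loose; origin at the centre of its underside
- sanding_block: bystander: brown sanding block, 58x98x28 mm, loose; origin at the centre of its underside

How it is judged:
On the way:
1. one end of a box is lifted slightly (box tilted by 1.7 degrees or more) and held by the fingers (((angle between box_a's own z axis and vertical above 0.03 rad and contact force between box_a and the fingers above 0.3 N) or (angle between box_b's own z axis and vertical above 0.03 rad and contact force between box_b and the fingers above 0.3 N) or (angle between box_c's own z axis and vertical above 0.03 rad and contact force between box_c and the fingers above 0.3 N))), for 0.2 s.
At the end, for the whole second after the job is handed in: The full box (contact forces on it over 8 N, empty about 3 N) stands at the fence's +x face: gap under 3.5 mm, parallel within 0.05 rad, its middle within 80 mm of the bar's middle; the two empty boxes moved less than 60 mm; all boxes flat and at rest, fingers off (((contact force between box_a and anything else above 8 N and x of box_a in the frame of fence between 0.034 and 0.0435 m and y of box_a in the frame of fence between -0.08 and 0.08 m and angle between the y axis of box_a and the y axis of fence, either way round below 0.05 rad and contact force between box_a and the fingers below 0.1 N and linear speed of each of box_a, box_b, box_c below 0.01 m/s and angle between each of box_a, box_b, box_c's own z axis and vertical below 0.03 rad and distance of each of box_b, box_c from where it was at the start of the episode below 0.06 m) or (contact force between box_b and anything else above 8 N and x of box_b in the frame of fence between 0.034 and 0.0435 m and y of box_b in the frame of fence between -0.08 and 0.08 m and angle between the y axis of box_b and the y axis of fence, either way round below 0.05 rad and contact force between box_b and the fingers below 0.1 N and linear speed of each of box_a, box_b, box_c below 0.01 m/s and angle between each of box_a, box_b, box_c's own z axis and vertical below 0.03 rad and distance of each of box_a, box_c from where it was at the start of the episode below 0.06 m) or (contact force between box_c and anything else above 8 N and x of box_c in the frame of fence between 0.034 and 0.0435 m and y of box_c in the frame of fence between -0.08 and 0.08 m and angle between the y axis of box_c and the y axis of fence, either way round below 0.05 rad and contact force between box_c and the fingers below 0.1 N and linear speed of each of box_a, box_b, box_c below 0.01 m/s and angle between each of box_a, box_b, box_c's own z axis and vertical below 0.03 rad and distance of each of box_a, box_b from where it was at the start of the episode below 0.06 m))); the robot touches nothing.
It fails at once if a box is tipped steeply (more than 14 degrees) (angle between any of box_a, box_b, box_c's own z axis and vertical above 0.25 rad).
It fails at once if a box is lifted clear of the bench (both handle bars more than 12 mm above their resting height) (height (world z) of each of box_a_bar_p, box_a_bar_n above 0.092 m or height (world z) of each of box_b_bar_p, box_b_bar_n above 0.092 m or height (world z) of each of box_c_bar_p, box_c_bar_n above 0.092 m).
It fails at once if a box is rammed against the fence with more than 20 N (contact force between any of box_a, box_b, box_c and fence above 20 N).
It fails at once if the polish tin or the sanding block is moved more than 30 mm (distance of any of polish_tin, sanding_block from where it was at the start of the episode above 0.03 m).
It also fails if it takes over 67 s, if anything falls off the work surface, if the arm or the gripper's body presses on something with over 40 N, if the wrist force passes 120 N, or if a joint passes its speed limit or range.

## Working session

There is one attempt and no reset: what is moved stays moved. The work goes in short steps, Python scripts to look and compute and a tool call to move; the robot and the scene stay as the last step left them, time stands still between calls to the robot, and variables do not carry over. Pictures are saved under pics/ and viewed, about 8 in all and at most 12, crops included, and the job is handed in when it is done.

Besides the shell and the picture viewer there is one more tool, called as a command line: name --argument value ..., lists and objects as JSON in quotes. step_arm: Moves the arm, as the interface text tells. Its arguments: {"type":"object","properties":{"plan":{"type":"array"}},"required":["plan"]}

```bash
mkdir -p pics; cat > h.py <<'E'
import numpy as np, cv2
from bench import robot, cams
def snap(n,f):
    o=robot.get_obs(); s=cams.snapshot(n); cv2.imwrite('pics/'+f+'.png',cv2.cvtColor(s['frame'],cv2.COLOR_RGB2BGR))
    d={k:np.array(v) for k,v in s.items() if k!='frame'}
    d['tp']=np.array(o['tool_pos']); d['tr']=np.array(o['ee_rot'])
    np.savez('pics/'+f+'.npz',**d); return s
E
python3 - <<'E'
from h import *
for n in('scene','top'):
    s=snap(n,n+'0'); print({k:np.array(v).round(4).tolist() for k,v in s.items() if k!='frame'})
a=np.hstack([cv2.imread('pics/scene0.png'),])
cv2.imwrite('pics/top0x.png',cv2.resize(cv2.imread('pics/top0.png'),(800,600),interpolation=cv2.INTER_CUBIC))
print(robot.get_obs())
E
```

```text
{'camera_matrix': [[495.4916, 0.0, 263.7479], [0.0, 495.4916, 194.7076], [0.0, 0.0, 1.0]], 'k1': -0.1213, 'origin': [0.0297, -0.8683, 0.7418], 'attitude': [-2.2612, 0.0006, -0.6329]}
{'camera_matrix': [[354.9423, 0.0, 257.2938], [0.0, 354.9423, 188.8436], [0.0, 0.0, 1.0]], 'k1': 0.0263, 'origin': [0.3904, -0.2328, 0.9213], 'attitude': [-3.0213, 0.027, -1.5643]}
{'time': 0.1, 'joint_positions': array([ 1.04494332e+00,  8.78977483e-02,  1.37208149e+00, -3.50472184e-07,
        1.68359751e+00, -1.03081167e-01]), 'qvel': array([-0.00134009, -0.00220296, -0.00492511,  0.00058958,  0.00059729,
       -0.00019277]), 'joint_torque': array([ 2.28758749e-03, -3.41251659e+01, -3.03301978e+01,  7.19751441e-02,
        3.04273772e-02, -1.12725568e-04]), 'tool_pos': array([0.22538412, 0.50111214, 0.17992314]), 'ee_rot': array([-3.13961905e+00, -2.03814398e-04,  2.71882057e+00]), 'wrist_force': array([-0.15861184, -0.09617638, -0.31308818]), 'wrist_torque': array([-0.01167894,  0.01923793,  0.03642817]), 'width': 0.09370580578642788}
```

View pics/top0x.png

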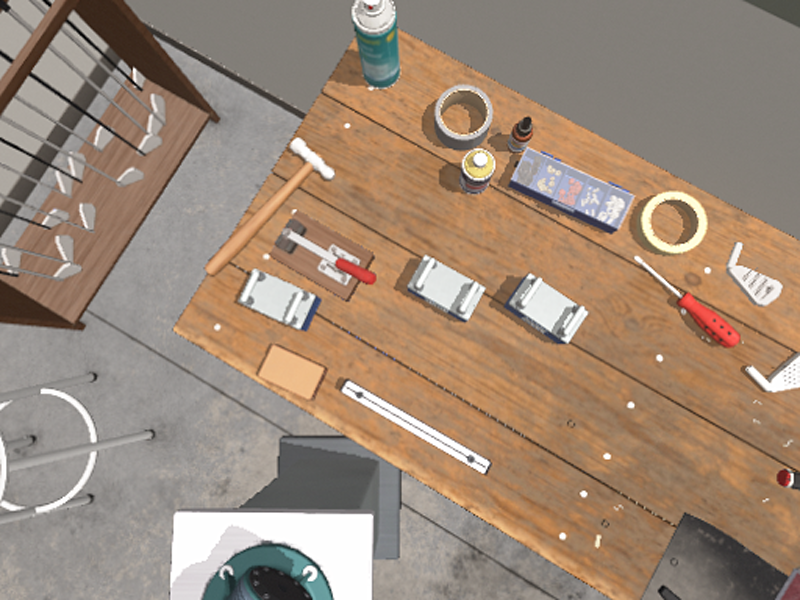

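View pics/scene0.png

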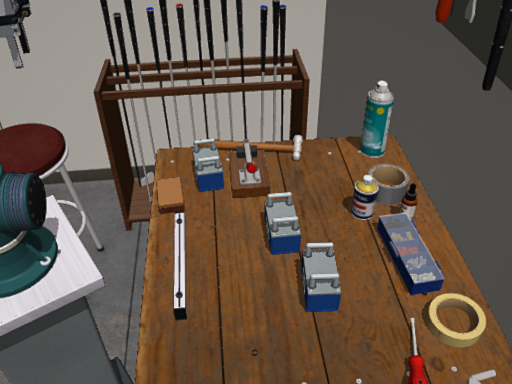

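The top view shows the three boxes at about (278,299), (446,288) and (547,308), and the fence from (343,387) to (488,467), both in the 800x600 view. The sanding block is at (292,371) and the toggle fixture at (325,258). I'll enlarge it to read positions more closely.

```bash
python3 - <<'E'
import cv2
a=cv2.imread('pics/top0.png')[160:310,145:385]
cv2.imwrite('pics/crop0.png',cv2.resize(a,None,fx=3.3333,fy=3.3333,interpolation=cv2.INTER_CUBIC))
E
```

```text
(no output)
```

View pics/crop0.png

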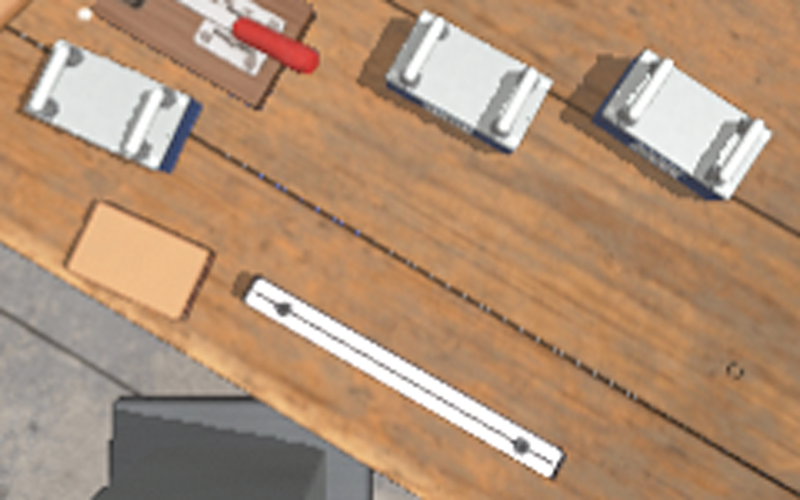

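Crop readings of the bar centres are L (49,77) and (145,125), M (419,48) and (521,107), R (646,90) and (746,162). The fence's top corners are (258,277), (563,455), (553,477) and (246,297).

```bash
cat >> h.py <<'E'
from scipy.spatial.transform import Rotation as Ro
def ray(f,px):
    d=np.load('pics/'+f+'.npz'); K=d['camera_matrix']
    k1=float(d['k1']); px=np.atleast_2d(np.array(px,float))
    u=cv2.undistortPoints(px.reshape(-1,1,2),K,np.array([k1,0,0,0.])).reshape(-1,2)
    v=np.c_[u,np.ones(len(u))]
    if 'origin' in d: R=Ro.from_euler('xyz',d['attitude']).as_matrix() if d['attitude'].size==3 else d['attitude']; o=d['origin']
    else:
        Rt=Ro.from_euler('xyz',d['tr']).as_matrix(); T=d['T_tool_cam']; R=Rt@T[:3,:3]; o=Rt@T[:3,3]+d['tp']
    return o,v@R.T
def onz(f,px,z):
    o,v=ray(f,px); return o+v*((z-o[2])/v[:,2])[:,None]
E
python3 - <<'E'
from h import *
c=lambda p:np.array(p)/3.33333+[145,160]
for n,p in dict(L=[(49,77),(145,125)],M=[(419,48),(521,107)],R=[(646,90),(746,162)]).items():
    q=onz('top0',c(p),.083); d=q[0]-q[1]; print(n,q.round(4).tolist(),q.mean(0).round(4),np.linalg.norm(d),'yaw',np.arctan2(d[1],d[0]))
q=onz('top0',c([(258,277),(563,455),(553,477),(246,297)]),.03); d=q[0]-q[1];e=q[3]-q[2]
print('fence',q.round(4).tolist(),q.mean(0),np.linalg.norm(d),np.arctan2(d[1],d[0]),np.arctan2(e[1],e[0]))
print('sand',onz('top0',c([(98,203),(213,251),(185,318),(67,266)]),.028).round(3).tolist())
print('lever',onz('top0',c([(318,62)]),.1).round(3).tolist(),onz('top0',c([(260,105)]),.032).round(3).tolist())
E
```

```text
L [[0.5047, 0.0246, 0.083], [0.4703, -0.0457, 0.083]] [ 0.4875 -0.0105  0.083 ] 0.0782861389447129 yaw 1.115511546611441
M [[0.5265, -0.2413, 0.083], [0.4842, -0.3138, 0.083]] [ 0.5053 -0.2776  0.083 ] 0.08392321565561318 yaw 1.0426645772310523
R [[0.4966, -0.4022, 0.083], [0.4459, -0.4706, 0.083]] [ 0.4713 -0.4364  0.083 ] 0.08515006714759144 yaw 0.9331262625753598
fence [[0.3617, -0.1221, 0.03], [0.2357, -0.347, 0.03], [0.2201, -0.3395, 0.03], [0.347, -0.1134, 0.03]] [ 0.29112943 -0.23049094  0.03      ] 0.2578357721333571 1.0599468593308308 1.0597195314490795
sand [[0.416, 0.0, 0.028], [0.381, -0.088, 0.028], [0.331, -0.068, 0.028], [0.369, 0.022, 0.028]]
lever [[0.514, -0.17, 0.1]] [[0.491, -0.121, 0.032]]
```

step_arm --plan '[[[244,-548,0,-0.033,50],[244,-548,0,-0.033,50],[244,-548,0,-0.033,50],[244,-548,0,-0.033,50],[244,-548,0,-0.033,50],[244,-548,0,-0.033,50],[244,-548,0,-0.033,50],[244,-548,0,-0.033,50]]]'

```text
time: 0.77
tool_pos: [0.3612, 0.1952, 0.1807]
ee_rot: [3.142, -0.0, 2.686]
wrist_force: [1.8, -0.1, 0.4]
width: 0.0478
```

step_arm --plan '[[[108,-243,0,0,50],[108,-243,0,0,50],[108,-243,0,0,50],[108,-243,0,0,50],[108,-243,0,0,50],[108,-243,0,0,50],[108,-243,0,0,50],[108,-243,0,0,50]]]'

```text
time: 1.43
tool_pos: [0.4697, -0.0494, 0.1798]
ee_rot: [-3.14, -0.001, 2.68]
wrist_force: [-0.9, 0.4, -0.0]
width: 0.0469
```

```bash
python3 - <<'E'
from h import *
s=snap('wrist','w1'); print(np.array(s['T_tool_cam']).round(3).tolist(),robot.get_obs()['tool_pos'],robot.get_obs()['wrist_force'])
E
```

```text
[[-0.001, -0.957, -0.29, 0.085], [1.0, -0.0, -0.001, -0.001], [0.001, -0.29, 0.957, -0.203], [0.0, 0.0, 0.0, 1.0]] [ 0.46910218 -0.047255    0.18000121] [-0.20820672 -0.07906196  0.06095106]
```

View pics/w1.png

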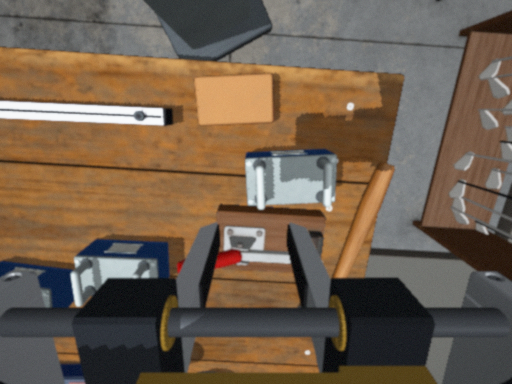

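The wrist view shows box L with its near bar at about x=261, y 160-207, and its far bar at about x=329, y 157-205.

```bash
python3 - <<'E'
from h import *
q=onz('w1',[(261,162),(262,206),(326,158),(331,205)],.084); print(q.round(4).tolist()); n=q[:2].mean(0);p=q[2:].mean(0);d=p-n;print(n,p,np.linalg.norm(d),np.arctan2(d[1],d[0]))
E
```

```text
[[0.4463, -0.0299, 0.084], [0.4923, -0.0511, 0.084], [0.4736, 0.0349, 0.084], [0.5261, 0.0197, 0.084]]
[ 0.46928722 -0.04051582  0.084     ] [0.4998671 0.0272707 0.084    ] 0.07436491876661135 1.1470110085670173
```

step_arm --plan '[[[0,2,-40,0.01,50],[0,2,-80,0.01,50],[0,2,-105,0.01,50],[0,2,-118,0.01,50],[0,2,-118,0.01,50],[0,2,-118,0.01,0],[0,2,-118,0.01,0],[0,2,-118,0.01,0]]]'

```text
time: 2.15
tool_pos: [0.4706, -0.0437, 0.0651]
ee_rot: [3.141, 0.004, 2.697]
wrist_force: [0.3, -0.3, 1.0]
width: 0.0306
```

step_arm --plan '[[[0,0,0,0,0],[0,0,0,0,0],[0,0,0,0,0],[0,0,0,0,0],[0,0,0,0,0]]]'

```text
time: 2.57
tool_pos: [0.4694, -0.044, 0.0632]
ee_rot: [3.141, 0.0, 2.696]
wrist_force: [-0.6, -0.4, -0.9]
width: 0.0004
```

step_arm --plan '[[[0,0,2,0,0],[0,0,4,0,0],[0,0,5,0,0],[0,0,6,0,0],[0,0,6,0,0],[0,0,6,0,0],[0,0,6,0,0],[0,0,6,0,0]]]'

```text
time: 3.23
tool_pos: [0.4692, -0.0439, 0.0689]
ee_rot: [3.142, -0.0, 2.696]
wrist_force: [0.1, 0.2, 0.5]
width: 0.0003
```

The fingers shut on nothing, so I'll look.

```bash
python3 - <<'E'
from h import *
snap('wrist','w2'); snap('scene','s2'); snap('top','t2')
a=cv2.imread('pics/w2.png'); b=cv2.resize(cv2.imread('pics/s2.png')[120:240,150:310],None,fx=3.2,fy=3.2,interpolation=cv2.INTER_CUBIC)
t=cv2.resize(cv2.imread('pics/t2.png')[150:230,130:250],None,fx=3.2,fy=3.2,interpolation=cv2.INTER_CUBIC)
c=np.zeros((600,800,3),np.uint8); c[:288,:384]=cv2.resize(a,(384,288)); c[300:300+t.shape[0],:t.shape[1]]=t[:300]; b=cv2.resize(b,(400,300)); c[:300,400:]=b
cv2.imwrite('pics/m2.png',c)
E
```

```text
(no output)
```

View pics/m2.png

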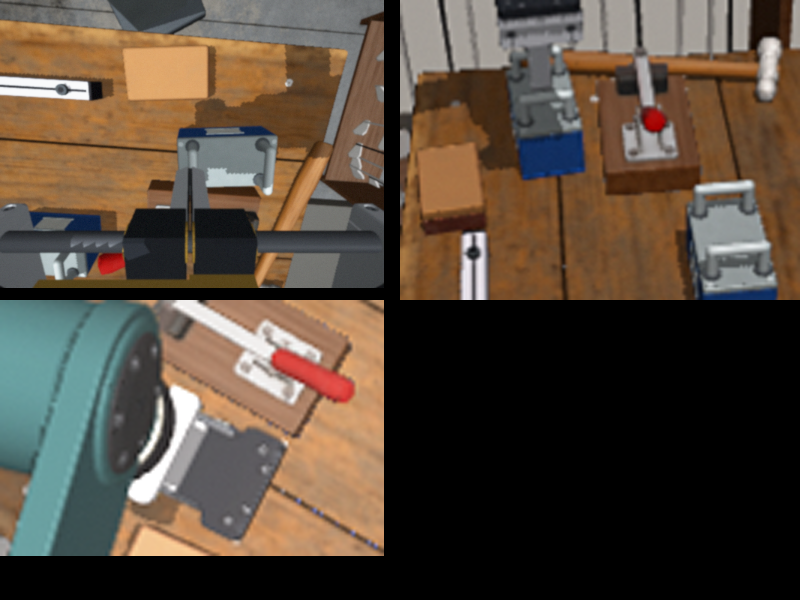

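```bash
python3 - <<'E'
import cv2,numpy as np
b=cv2.resize(cv2.imread('pics/s2.png')[125:200,180:240],(480,600),interpolation=cv2.INTER_CUBIC)
a=cv2.resize(cv2.imread('pics/w2.png')[150:300,220:300],(320,600),interpolation=cv2.INTER_CUBIC)
cv2.imwrite('pics/m3.png',np.hstack([b,a]))
E
```

```text
(no output)
```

View pics/m3.png

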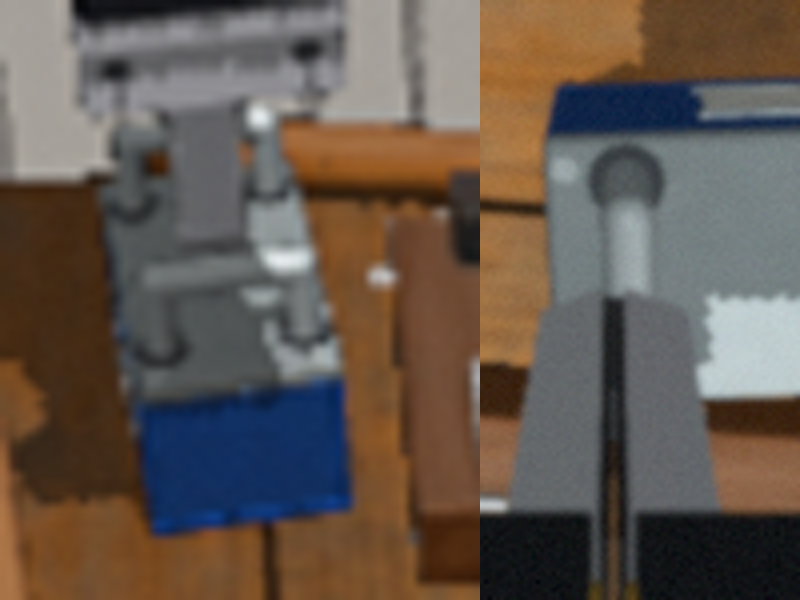

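```bash
cat >> h.py <<'E'
def proj(f,P):
    d=np.load('pics/'+f+'.npz'); R=Ro.from_euler('xyz',d['attitude']).as_matrix()
    p=(np.atleast_2d(P)-d['origin'])@R; return cv2.projectPoints(p,np.zeros(3),np.zeros(3),d['camera_matrix'],np.array([float(d['k1']),0,0,0]))[0].reshape(-1,2)
E
python3 - <<'E'
from h import *
t=np.load('pics/s2.npz')['tp']; print(t)
print('tcp',proj('s2',t),'barn guess',proj('s2',[.4695,-.042,.08]))
print(onz('s2',[(206.9,158.5)],.081),onz('s2',[(205.9,154.8)],.0689))
# lid edge / box base in scene: bottom front corners
print(onz('s2',[(180+155/8,125+530/8),(180+352/8,125+510/8)],0))
print(proj('top0',t))
E
```

```text
[ 0.46917806 -0.04388447  0.06887389]
tcp [[206.174912   164.35306363]] barn guess [[205.51766435 159.99680217]]
[[ 0.47446813 -0.04005189  0.081     ]] [[ 0.48855183 -0.01046973  0.0689    ]]
[[ 0.44486761 -0.04309566  0.        ]
 [ 0.49722241 -0.06985926  0.        ]]
[[189.0279934  198.52619287]]
```

```bash
python3 - <<'E'
from h import *
d=np.load('pics/w2.npz'); T=d['T_tool_cam'];K=d['camera_matrix']
u=cv2.undistortPoints(np.array([[[253,224.5]]]),K,np.array([float(d['k1']),0,0,0])).ravel()
v=T[:3,:3]@[u[0],u[1],1]; o=T[:3,3]
for x in(-.008,0,.008): print(x,o+v*(x-o[0])/v[0])
print(K)
for z in(.069,.08,.09,.1): print(z,proj('s2',[.46918,-.04388,z]))
E
```

```text
-0.008 [-0.008      -0.00155063  0.01254439]
0 [-1.38777878e-17 -1.52670519e-03 -6.02283897e-03]
0.008 [ 0.008      -0.00150278 -0.02459007]
[[277.82715631   0.         252.93046094]
 [  0.         277.82715631 192.93482003]
 [  0.           0.           1.        ]]
0.069 [[206.17063801 164.30764656]]
0.08 [[205.82047488 160.42852413]]
0.09 [[205.49924098 156.86174127]]
0.1 [[205.17522089 153.25606369]]
```

The views agree that the fingers are right over the bar in xy, but the tips look about 20 mm higher than reported. I'll open and go down slowly, watching the force.

step_arm --plan '[[[2,1,0,0,50],[2,1,0,0,50],[2,1,0,0,50],[2,1,0,0,50],[2,1,-6,0,50],[2,1,-9,0,50],[2,1,-12,0,50],[2,1,-12,0,50]]]'

```text
time: 4.05
tool_pos: [0.4705, -0.0428, 0.0558]
ee_rot: [-3.141, -0.002, 2.696]
wrist_force: [0.0, -1.0, -0.2]
width: 0.0467
```

```bash
python3 - <<'E'
from h import *
print(robot.get_obs()['tool_pos'],robot.get_obs()['wrist_force'])
snap('wrist','w4'); snap('scene','s4')
b=cv2.resize(cv2.imread('pics/s4.png')[125:200,180:240],(480,600),interpolation=cv2.INTER_CUBIC)
a=cv2.resize(cv2.imread('pics/w4.png')[150:300,200:310],(320,436),interpolation=cv2.INTER_CUBIC)
c=np.zeros((600,800,3),np.uint8);c[:,:480]=b;c[:436,480:]=a
cv2.imwrite('pics/m4.png',c)
E
```

```text
[ 0.4704554  -0.04276594  0.05580233] [ 0.00862805 -1.03576488 -0.17577352]
```

View pics/m4.png

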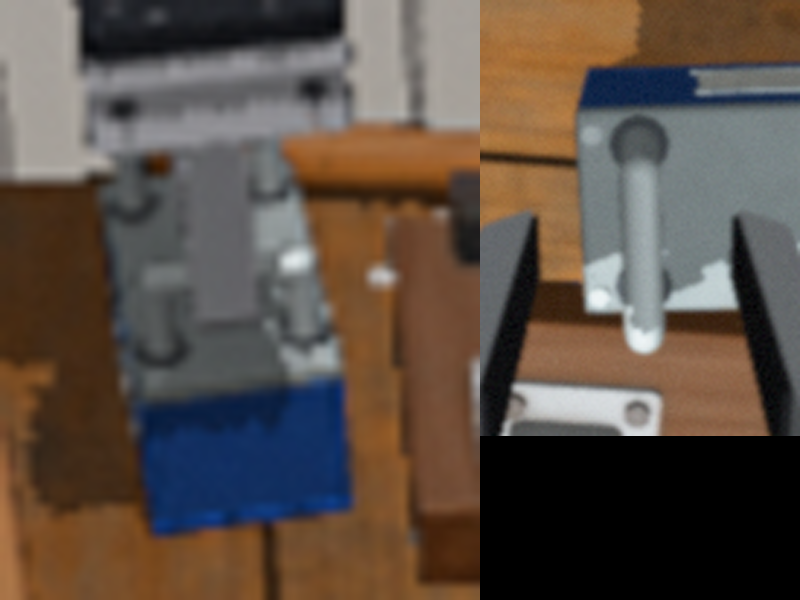

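The fingers now straddle the bar, which runs down x≈642 between finger edges at 535 and 738. I'll close.

step_arm --plan '[[[1,1,-5,0,50],[1,1,-5,0,0],[1,1,-5,0,0],[1,1,-5,0,0],[1,1,-5,0,0],[1,1,-5,0,0],[1,1,-5,0,0],[1,1,-5,0,0]]]'

```text
time: 4.82
tool_pos: [0.4724, -0.0418, 0.0521]
ee_rot: [3.141, 0.0, 2.696]
wrist_force: [0.5, 0.8, -0.2]
width: 0.0088
```

The width of 8.8 mm suggests only the tips have the bar. I'll reopen and go about 12 mm deeper.

step_arm --plan '[[[0,0,0,0,40],[0,0,0,0,40],[0,0,0,0,40],[0,0,-4,0,40],[0,0,-8,0,40],[0,0,-12,0,40],[0,0,-12,0,40],[0,0,-12,0,40]]]'

```text
time: 5.48
tool_pos: [0.4718, -0.0418, 0.0394]
ee_rot: [-3.141, -0.001, 2.696]
wrist_force: [0.2, -0.5, 0.5]
width: 0.0376
```

step_arm --plan '[[[0,0,0,0,0],[0,0,0,0,0],[0,0,0,0,0],[0,0,0,0,0],[0,0,0,0,0],[0,0,0,0,0]]]'

```text
time: 5.98
tool_pos: [0.4725, -0.0418, 0.0402]
ee_rot: [3.141, 0.0, 2.696]
wrist_force: [0.5, 0.0, -0.3]
width: 0.0091
```

No contact at a reported z of 0.040, which is below the lid, so the tip reading is clearly biased. Next is the lift test.

step_arm --plan '[[[0,0,2,0,0],[0,0,3,0,0],[0,0,4,0,0],[0,0,5,0,0],[0,0,6,0,0],[0,0,6,0,0],[0,0,6,0,0],[0,0,6,0,0]]]'

```text
time: 6.65
tool_pos: [0.4719, -0.0419, 0.0457]
ee_rot: [-3.141, -0.001, 2.696]
wrist_force: [-0.8, 1.2, -7.2]
width: 0.009
```

```bash
python3 - <<'E'
from h import *
print(robot.get_obs()['tool_pos'],robot.get_obs()['wrist_force'],robot.get_obs()['wrist_torque'])
snap('scene','s5')
E
```

```text
[ 0.47187641 -0.04192563  0.04570906] [-0.76569701  1.15262187 -7.17756269] [0.01047001 0.12636187 0.02835754]
```

step_arm --plan '[[[0,0,0,0,0],[0,0,0,0,0],[0,0,0,0,0]]]'

```text
time: 6.95
tool_pos: [0.4722, -0.0419, 0.0459]
ee_rot: [-3.142, -0.0, 2.696]
wrist_force: [-0.3, 0.7, -7.3]
width: 0.0088
```

The box tilts at 7.2–7.3 N, well inside the full range, so L is the full box. In the fence frame it sits at x≈64 mm, y≈288 mm, with a clear corridor along the fence's -y direction. I'll lower it and drag it along there.

step_arm --plan '[[[0,0,-3,0,0],[0,0,-6,0,0],[0,0,-6,0,0],[-5,-9,-6,-0.01,0],[-10,-17,-6,-0.02,0],[-15,-26,-6,-0.03,0],[-20,-35,-6,-0.05,0],[-24,-44,-6,-0.065,0]]]'

```text
time: 7.62
tool_pos: [0.4479, -0.0866, 0.0403]
ee_rot: [3.141, 0.0, 2.629]
wrist_force: [2.0, 1.9, -2.3]
width: 0.0089
```

step_arm --plan '[[[-5,-9,0,0,0],[-10,-17,0,0,0],[-15,-26,0,0,0],[-20,-35,0,0,0],[-24,-44,0,0,0],[-29,-52,0,0,0],[-34,-61,0,0,0],[-39,-70,0,0,0]]]'

```text
time: 8.28
tool_pos: [0.4091, -0.1566, 0.0403]
ee_rot: [3.141, 0.001, 2.631]
wrist_force: [2.7, 3.2, -0.8]
width: 0.0092
```

step_arm --plan '[[[-5,-9,0,0,0],[-10,-17,0,0,0],[-15,-26,0,0,0],[-20,-35,0,0,0],[-24,-44,0,0,0],[-29,-52,0,0,0],[-34,-61,0,0,0],[-39,-70,0,0,0]]]'

```text
time: 8.95
tool_pos: [0.37, -0.2266, 0.0403]
ee_rot: [3.141, 0.0, 2.631]
wrist_force: [3.2, 3.3, 1.5]
width: 0.0091
```

step_arm --plan '[[[-5,-9,0,0,0],[-10,-17,0,0,0],[-15,-26,0,0,0],[-20,-35,0,0,0],[-25,-44,0,0,0],[-29,-51,0,0,0],[-30,-53,0,0,0],[-30,-53,0,0,0]]]'

```text
time: 9.62
tool_pos: [0.3395, -0.28, 0.0403]
ee_rot: [-3.14, -0.0, 2.63]
wrist_force: [0.5, 1.8, 2.9]
width: 0.0093
```

```bash
python3 - <<'E'
from h import *
o=robot.get_obs();print(o['tool_pos'],o['ee_rot'],o['wrist_force'],o['width'])
snap('wrist','w6'); snap('scene','s6')
b=cv2.resize(cv2.imread('pics/s6.png')[140:330,130:290],(505,600),interpolation=cv2.INTER_CUBIC)
a=cv2.resize(cv2.imread('pics/w6.png')[:,100:420],None,fx=.9,fy=.9)
c=np.zeros((600,800,3),np.uint8);c[:,:505]=b;c[:a.shape[0],510:510+a.shape[1]]=a
cv2.imwrite('pics/m6.png',c)
E
```

```text
[ 0.33945744 -0.28000237  0.04025696] [-3.14018551e+00 -3.51929409e-04  2.62969670e+00] [0.48975276 1.79245336 2.87787161] 0.009293040838300648
```

View pics/m6.png

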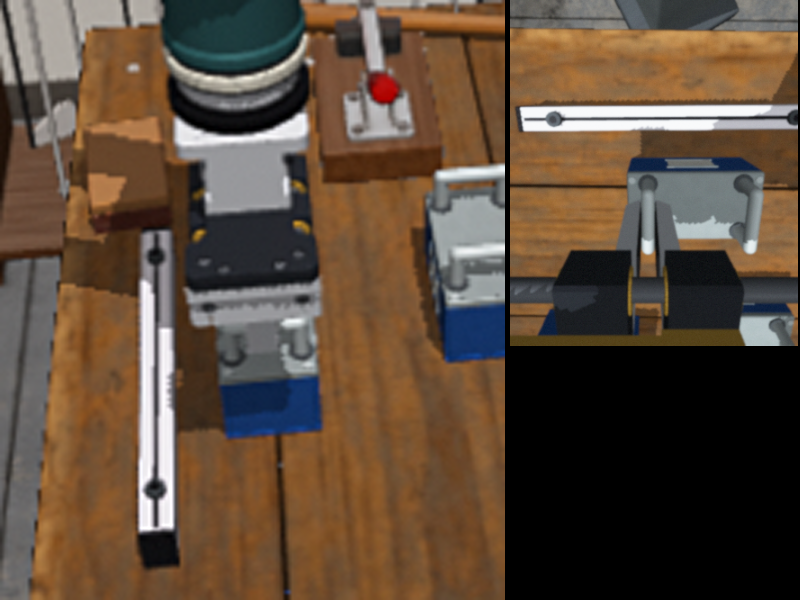

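The box stands off the fence and looks parallel to it. Its near bottom corners in the scene crop are at about (228,437) and (321,428).

```bash
python3 - <<'E'
from h import *
s=600/190
c=lambda p:np.array(p)/s+[130,140]
F=np.array([.2911,-.2305]);X=np.array([.8718,-.4895]);Y=np.array([.4891,.8722])
f=lambda q:np.c_[(q[:,:2]-F)@X,(q[:,:2]-F)@Y].round(4)
print('box base',f(onz('s6',c([(228,437),(321,428)]),0)),'lid',f(onz('s6',c([(218,382),(320,372)]),.055)))
print('fence top',f(onz('s6',c([(174,232),(177,528),(138,531),(142,232)]),.03)))
print('fence foot +x',f(onz('s6',c([(179,562)]),0)))
w=lambda p:np.array(p)/.9+[100,0]-np.array([510/.9,0])
print('wrist lid',f(onz('w6',w([(629,173),(762,172)]),.055)),'fence',f(onz('w6',w([(522,131),(790,130)]),.03)))
E
```

```text
box base [[ 0.0416 -0.0338]
 [ 0.0996 -0.0332]] lid [[ 0.0401 -0.0382]
 [ 0.1011 -0.0373]]
fence top [[ 0.0116  0.1287]
 [ 0.0126 -0.1245]
 [-0.0094 -0.1242]
 [-0.0104  0.1313]]
fence foot +x [[ 0.0105 -0.1256]]
wrist lid [[ 0.0381 -0.0357]
 [ 0.0373  0.0685]] fence [[ 0.0084 -0.1275]
 [ 0.0077  0.0991]]
```

step_arm --plan '[[[-4,2,0,0,0],[-8,4,0,0,0],[-11,6,0,0,0],[-15,8,0,0,0],[-17,10,0,0,0],[-19,11,0,0,0],[-20,11,0,0,0],[-20,11,0,0,0]]]'

```text
time: 10.38
tool_pos: [0.3226, -0.27, 0.0424]
ee_rot: [-3.14, 0.008, 2.631]
wrist_force: [5.3, -2.5, 6.0]
width: 0.0096
```

step_arm --plan '[[[-0.5,0.2,0,0,0],[-0.9,0.5,0,0,0],[-1.3,0.7,0,0,0],[-1.7,1,0,0,0],[-1.7,1,0,0,0]]]'

```text
time: 10.8
tool_pos: [0.3211, -0.2691, 0.0426]
ee_rot: [-3.14, 0.009, 2.631]
wrist_force: [4.3, -2.5, 6.6]
width: 0.0094
```

step_arm --plan '[[[-0.5,0.2,0,0,0],[-0.9,0.5,0,0,0],[-1.3,0.7,0,0,0],[-1.7,1,0,0,0],[-1.7,1,0,0,0]]]'

```text
time: 11.22
tool_pos: [0.3195, -0.2682, 0.0427]
ee_rot: [-3.14, 0.009, 2.631]
wrist_force: [5.3, -2.4, 7.9]
width: 0.009
```

step_arm --plan '[[[-0.5,0.2,0,0,0],[-0.9,0.5,0,0,0],[-1.3,0.7,0,0,0],[-1.7,1,0,0,0],[-1.7,1,0,0,0]]]'

```text
time: 11.63
tool_pos: [0.3178, -0.2672, 0.0428]
ee_rot: [-3.14, 0.009, 2.631]
wrist_force: [6.5, -2.7, 7.6]
width: 0.0091
```

step_arm --plan '[[[-0.4,0.2,0,0,0],[-0.9,0.5,0,0,0],[-0.9,0.5,0,0,0]]]'

```text
time: 11.88
tool_pos: [0.317, -0.2667, 0.0429]
ee_rot: [-3.14, 0.009, 2.631]
wrist_force: [4.9, -1.8, 7.5]
width: 0.0094
```

step_arm --plan '[[[-0.4,0.2,0,0,0],[-0.9,0.5,0,0,0],[-0.9,0.5,0,0,0]]]'

```text
time: 12.13
tool_pos: [0.3161, -0.2661, 0.0429]
ee_rot: [-3.14, 0.009, 2.631]
wrist_force: [5.3, -2.1, 8.9]
width: 0.0091
```

step_arm --plan '[[[-0.4,0.2,0,0,0],[-0.9,0.5,0,0,0],[-0.9,0.5,0,0,0]]]'

```text
time: 12.38
tool_pos: [0.3152, -0.2656, 0.0429]
ee_rot: [-3.14, 0.009, 2.631]
wrist_force: [5.5, -1.6, 8.6]
width: 0.0088
```

step_arm --plan '[[[-0.4,0.2,0,0,0],[-0.9,0.5,0,0,0],[-0.9,0.5,0,0,0]]]'

```text
time: 12.63
tool_pos: [0.3143, -0.2651, 0.0429]
ee_rot: [-3.14, 0.009, 2.631]
wrist_force: [5.2, -1.9, 9.1]
width: 0.0094
```

step_arm --plan '[[[-0.4,0.2,0,0,0],[-0.9,0.5,0,0,0],[-0.9,0.5,0,0,0]]]'

```text
time: 12.88
tool_pos: [0.3134, -0.2645, 0.0429]
ee_rot: [-3.14, 0.009, 2.631]
wrist_force: [5.1, -0.9, 8.2]
width: 0.0087
```

```bash
python3 - <<'E'
from h import *
o=robot.get_obs();print(o['tool_pos'],o['ee_rot'],o['wrist_force'],o['width'])
snap('wrist','w7'); snap('scene','s7')
b=cv2.resize(cv2.imread('pics/s7.png')[200:330,150:250],(461,600),interpolation=cv2.INTER_CUBIC)
a=cv2.resize(cv2.imread('pics/w7.png')[90:310,190:390],None,fx=1.65,fy=1.65,interpolation=cv2.INTER_CUBIC)
c=np.zeros((600,800,3),np.uint8);c[:,:461]=b;c[:a.shape[0],465:465+a.shape[1]]=a
cv2.imwrite('pics/m7.png',c)
E
```

```text
[ 0.31335899 -0.26453332  0.04294048] [-3.13979647  0.00897867  2.63095845] [ 5.0880269  -0.85313277  8.17038436] 0.00868015129854411
```

View pics/m7.png

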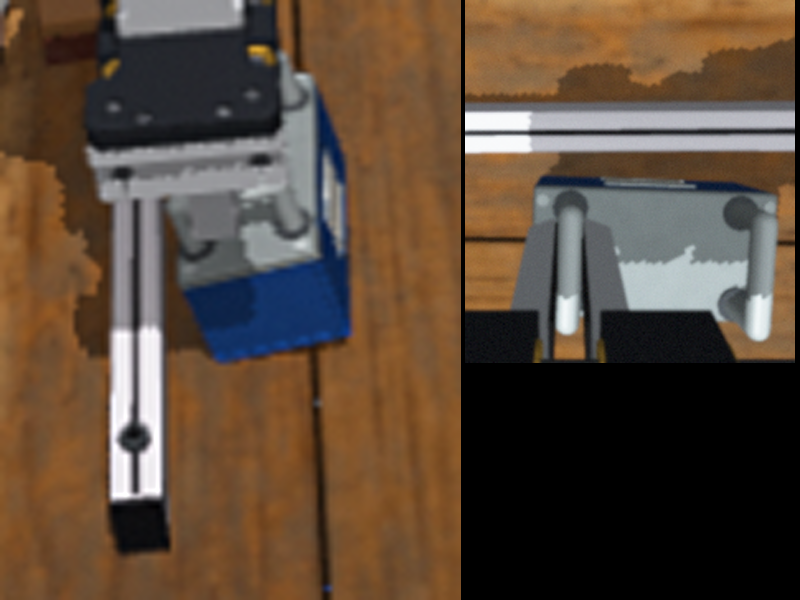

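The box is leaning towards the fence: I'm dragging it by the top and it rolls about its fence-side lower edge, by about 0.1 rad. I'll back off so it stands flat, release it, then push low on the far long side with both fingers.

step_arm --plan '[[[1,-0.5,0,0,0],[2,-1,0,0,0],[3,-1.7,0,0,0],[4,-2.2,0,0,0],[5,-2.8,0,0,0],[6,-3.4,0,0,0],[7,-4,0,0,0],[7,-4,0,0,0]]]'

```text
time: 13.65
tool_pos: [0.319, -0.2678, 0.0423]
ee_rot: [-3.14, 0.005, 2.631]
wrist_force: [3.3, -0.3, 8.5]
width: 0.0091
```

```bash
python3 - <<'E'
from h import *
snap('scene','s8')
b=cv2.resize(cv2.imread('pics/s8.png')[200:330,150:250],(461,600),interpolation=cv2.INTER_CUBIC)
cv2.imwrite('pics/m8.png',b)
E
```

```text
(no output)
```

View pics/m8.png

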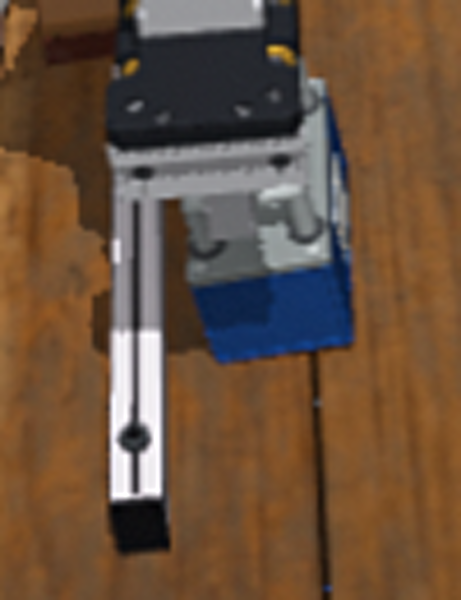

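The box is nearly flat again. I'll open, rise, then locate it.

step_arm --plan '[[[2,-1,0,0,30],[2,-1,0,0,40],[2,-1,0,0,40],[2,-1,15,0,40],[2,-1,40,0,40],[2,-1,70,0,40],[2,-1,70,0,60],[2,-1,70,0,60]]]'

```text
time: 14.37
tool_pos: [0.3198, -0.2678, 0.1109]
ee_rot: [-3.141, 0.002, 2.631]
wrist_force: [-0.1, 0.6, -0.7]
width: 0.0474
```

step_arm --plan '[[[30,-15,0,0,60],[60,-30,0,0,60],[80,-40,0,0,60],[80,-40,0,0,60],[80,-40,0,0,60]]]'

```text
time: 14.78
tool_pos: [0.3987, -0.3064, 0.1072]
ee_rot: [3.14, -0.006, 2.631]
wrist_force: [0.2, -0.7, -0.5]
width: 0.0563
```

```bash
python3 - <<'E'
from h import *
o=robot.get_obs();print(o['tool_pos'],o['ee_rot'],o['wrist_force'],o['width'])
snap('wrist','w9'); snap('scene','s9');snap('top','t9')
b=cv2.resize(cv2.imread('pics/s9.png')[200:330,150:250],(461,600),interpolation=cv2.INTER_CUBIC)
a=cv2.resize(cv2.imread('pics/w9.png')[40:290,100:400],(335,279),interpolation=cv2.INTER_CUBIC)
t=cv2.resize(cv2.imread('pics/t9.png')[200:300,200:320],(335,279),interpolation=cv2.INTER_CUBIC)
c=np.zeros((600,800,3),np.uint8);c[:,:461]=b;c[:279,465:800]=a;c[290:569,465:]=t
cv2.imwrite('pics/m9.png',c)
E
```

```text
[ 0.39865199 -0.30635772  0.10724858] [ 3.14033739 -0.00592808  2.63147934] [ 0.23855197 -0.67700717 -0.45737407] 0.05626823452464125
```

View pics/m9.png

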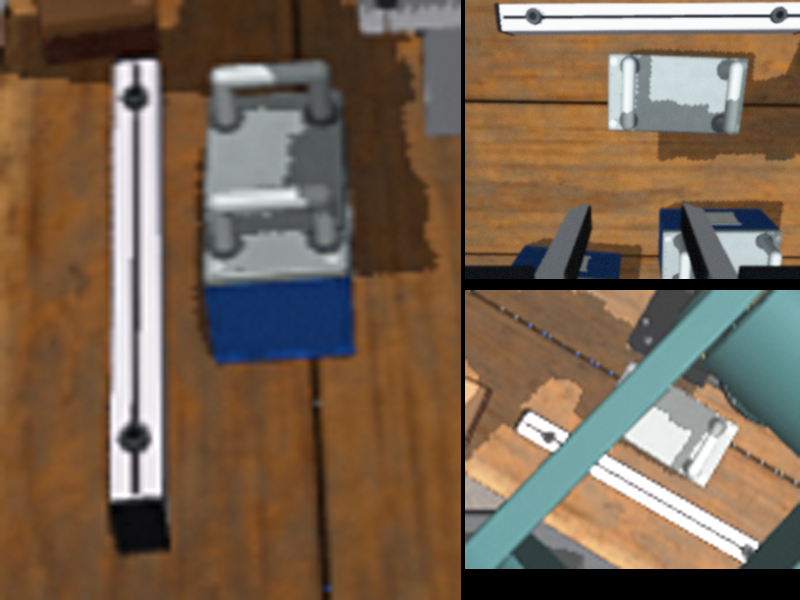

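The box is flat and standing off the fence. Its base corners in the scene crop are (212,362) and (355,356). In the wrist crop the lid edge runs (610,54)-(745,58), with the fence edge at row 33.

```bash
python3 - <<'E'
from h import *
F=np.array([.2911,-.2305]);X=np.array([.8718,-.4895]);Y=np.array([.4891,.8722])
f=lambda q:np.c_[(q[:,:2]-F)@X,(q[:,:2]-F)@Y].round(4).tolist()
c=lambda p:np.array(p)*[100/461,130/600]+[150,200]
print('base',f(onz('s9',c([(212,362),(355,356)]),0)),'lid',f(onz('s9',c([(203,282),(352,274),(209,95)]),.055)),'fence',f(onz('s9',c([(167,495),(160,62)]),.03)))
w=lambda p:(np.array(p)-[465,0])*[300/335,250/279]+[100,40]
print('w lid',f(onz('w9',w([(610,54),(745,58),(741,133),(608,130)]),.055)),'fence',f(onz('w9',w([(500,33),(795,34)]),.03)))
print('tcp',f(np.array([[.39865,-.30636]])))
E
```

```text
base [[0.0295, -0.0325], [0.0902, -0.0362]] lid [[0.0307, -0.0374], [0.0915, -0.0402], [0.0351, 0.0755]] fence [[0.0129, -0.1246], [0.0107, 0.1289]]
w lid [[0.029, -0.0351], [0.0319, 0.0695], [0.0904, 0.0721], [0.088, -0.0381]] fence [[0.0109, -0.1283], [0.0115, 0.1176]]
tcp [[0.1309, -0.0136]]
```

The gap is about 18 mm, with a yaw error of about 0.03 rad. I'll go down behind the box with the fingers spread along its length.

step_arm --plan '[[[10,30,0,0,60],[10,30,0,0,60],[10,30,-40,0,60],[10,30,-75,0,60],[10,30,-90,0,60],[10,30,-100,0,60],[10,30,-100,0,60],[10,30,-100,0,60]]]'

```text
time: 15.6
tool_pos: [0.4095, -0.2777, 0.0106]
ee_rot: [-3.141, 0.001, 2.631]
wrist_force: [0.1, -0.4, 0.5]
width: 0.0566
```

step_arm --plan '[[[0,0,-3,0,60],[0,0,-6,0,60],[0,0,-9,0,60],[0,0,-12,0,60],[0,0,-12,0,60],[0,0,-12,0,60]]]'

```text
time: 16.1
tool_pos: [0.4096, -0.2773, -0.0021]
ee_rot: [3.141, -0.0, 2.631]
wrist_force: [-0.8, 0.6, 0.7]
width: 0.0565
```

step_arm --plan '[[[-9,5,0,0,60],[-17,10,0,0,60],[-21,12,0,0,60],[-24,13.5,0,0,60],[-27,15,0,0,60],[-30,17,0,0,60],[-33,18.5,0,0,60],[-33,18.5,0,0,60]]]'

```text
time: 16.77
tool_pos: [0.3764, -0.259, -0.0016]
ee_rot: [-3.141, 0.001, 2.631]
wrist_force: [1.8, -0.1, 1.4]
width: 0.0566
```

step_arm --plan '[[[-0.8,0.5,0,0,60],[-1.5,0.8,0,0,60],[-2.3,1.3,0,0,60],[-3,1.7,0,0,60],[-3,1.7,0,0,60]]]'

```text
time: 17.18
tool_pos: [0.374, -0.2576, -0.0016]
ee_rot: [-3.141, 0.001, 2.631]
wrist_force: [3.6, -1.9, 0.8]
width: 0.0567
```

step_arm --plan '[[[-0.9,0.5,0,0,60],[-1.7,1,0,0,60],[-2.6,1.5,0,0,60],[-2.6,1.5,0,0,60]]]'

```text
time: 17.52
tool_pos: [0.3712, -0.2559, -0.0017]
ee_rot: [-3.141, 0.001, 2.631]
wrist_force: [3.1, -2.7, 0.7]
width: 0.0566
```

step_arm --plan '[[[-0.4,0.2,0,0,60],[-0.9,0.5,0,0,60],[-1.3,0.7,0,0,60],[-1.3,0.7,0,0,60]]]'

```text
time: 17.85
tool_pos: [0.37, -0.2552, -0.0017]
ee_rot: [3.142, 0.001, 2.631]
wrist_force: [4.3, -2.8, 2.5]
width: 0.0562
```

step_arm --plan '[[[-0.4,0.2,0,0,60],[-0.9,0.5,0,0,60],[-1.3,0.7,0,0,60],[-1.3,0.7,0,0,60]]]'

```text
time: 18.18
tool_pos: [0.3688, -0.2545, -0.0017]
ee_rot: [3.142, 0.001, 2.631]
wrist_force: [4.8, -2.8, 2.6]
width: 0.0565
```

step_arm --plan '[[[-0.4,0.2,0,0,60],[-0.9,0.5,0,0,60],[-0.9,0.5,0,0,60]]]'

```text
time: 18.43
tool_pos: [0.3679, -0.254, -0.0017]
ee_rot: [3.141, 0.001, 2.631]
wrist_force: [3.9, -2.3, 2.7]
width: 0.0564
```

step_arm --plan '[[[-0.4,0.2,0,0,60],[-0.9,0.5,0,0,60],[-0.9,0.5,0,0,60]]]'

```text
time: 18.68
tool_pos: [0.367, -0.2535, -0.0017]
ee_rot: [3.141, 0.001, 2.631]
wrist_force: [4.4, -2.7, 3.2]
width: 0.0562
```

step_arm --plan '[[[-0.4,0.2,0,0,60],[-0.9,0.5,0,0,60],[-0.9,0.5,0,0,60]]]'

```text
time: 18.93
tool_pos: [0.3669, -0.2534, -0.0016]
ee_rot: [3.141, 0.003, 2.631]
wrist_force: [6.8, -2.9, 1.0]
width: 0.0564
```

The motion stalled and the force rose, so the box is at the fence. One small extra nudge, then back off.

step_arm --plan '[[[-0.4,0.2,0,0,60],[-0.7,0.4,0,0,60],[-0.7,0.4,0,0,60]]]'

```text
time: 19.18
tool_pos: [0.3669, -0.2533, -0.0015]
ee_rot: [3.141, 0.005, 2.632]
wrist_force: [8.0, -3.5, 0.5]
width: 0.0563
```

step_arm --plan '[[[2,-1,0,0,60],[6,-3,0,0,60],[14,-8,0,0,60],[26,-15,0,0,60],[26,-15,30,0,60],[26,-15,70,0,60],[26,-15,110,0,60],[26,-15,125,0,60]]]'

```text
time: 19.85
tool_pos: [0.3925, -0.2687, 0.1278]
ee_rot: [-3.14, 0.004, 2.631]
wrist_force: [0.3, -1.5, 1.0]
width: 0.0561
```

step_arm --plan '[[[20,-10,20,0,60],[40,-20,40,0,60],[50,-25,50,0,60],[50,-25,50,0,60],[50,-25,50,0,60]]]'

```text
time: 20.27
tool_pos: [0.4406, -0.2921, 0.1718]
ee_rot: [3.141, -0.003, 2.631]
wrist_force: [-1.2, 1.2, 0.2]
width: 0.0563
```

```bash
python3 - <<'E'
from h import *
o=robot.get_obs();print(o['tool_pos'],o['ee_rot'],o['wrist_force'],o['width'])
snap('wrist','w10'); snap('scene','s10')
b=cv2.resize(cv2.imread('pics/s10.png')[200:330,150:250],(461,600),interpolation=cv2.INTER_CUBIC)
a=cv2.resize(cv2.imread('pics/w10.png')[40:290,100:400],(335,279),interpolation=cv2.INTER_CUBIC)
t=cv2.resize(cv2.imread('pics/s10.png'),(335,279),interpolation=cv2.INTER_CUBIC)
c=np.zeros((600,800,3),np.uint8);c[:,:461]=b;c[:279,465:800]=a;c[290:569,465:]=t
cv2.imwrite('pics/m10.png',c)
E
```

```text
[ 0.44060459 -0.29206261  0.1718278 ] [ 3.14117436 -0.00341972  2.63098281] [-1.23138039  1.1910639   0.18421094] 0.05629778428319382
```

View pics/m10.png

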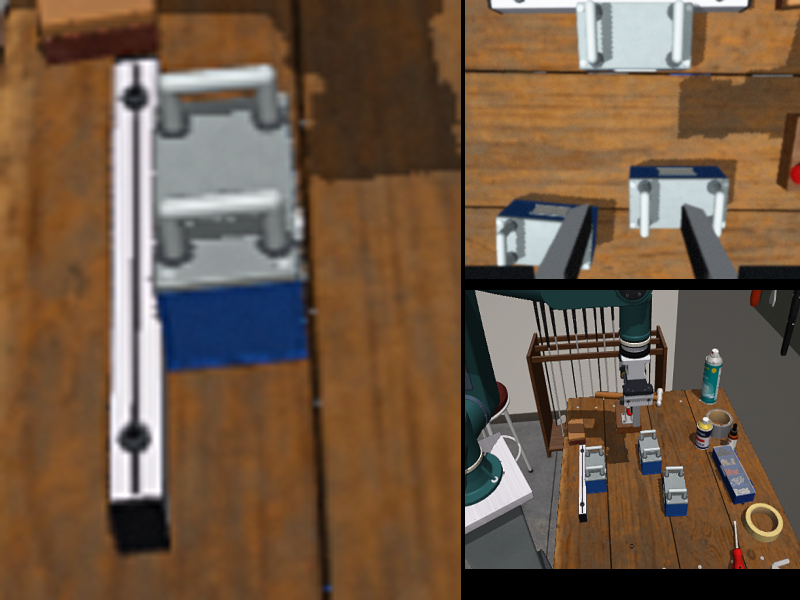

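The box stands flat and flush along the fence. The other two boxes and the bystanders are where they were, and the gripper is clear.

```bash
python3 - <<'E'
from bench import robot
print(robot.close_job())
E
```

```text
the job is handed in; nothing more can be done
None
```

The full box now stands against the fence's far face, released, and the job is handed in. It finished at about 20 s on the robot's clock.

- **Finding the full box:** the box nearest the toggle fixture took 7.2–7.3 N to raise one end about 6 mm. That is well inside the full range and far above the empty limit, so I did not lift the other two.
- **Moving it:** I dragged it by its handle along the fence direction. I then pushed it home low on its far long side with both fingers spread, until it stopped at about 8–9 N wrist force.
- **Last picture:** the box looks flat, parallel and flush along the bar, with its middle about 17 mm from the bar's middle. The two empty boxes, the tin and the sanding block look unmoved, and the gripper is clear. I checked the final gap only by eye, together with that force stop.

Two things disagreed or went wrong:
- **Height reading:** the reported TCP height was about 25 mm lower than where the tips really were. The first grasp closed on nothing, so I then worked by picture and force.
- **Tilt near the fence:** pulling the box by its handle towards the fence made it lean by roughly 0.1–0.15 rad, estimated from the picture. I backed off until it was nearly flat, let go, and pushed it low instead.

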